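# Move a freshly varnished panel to the drying stand with a flat lifter

## Robot

A 6-joint arm with a two-finger parallel gripper is mounted at the origin on the work surface. World frame = base frame: x ahead of the robot, y to its left, z up, the work surface at z = 0. Lengths are in m, angles in rad, forces in N, time in s.
With the tool pointing down it reaches from about 0.35 to 0.975 m from the base axis. Payload 4.9 kg.
Tool frame: the origin (TCP) lies midway between the tips of the shut fingers; the grasp point (between the pads) lies 19 mm behind it (ctrl.hold_point_z is the distance from the TCP to the grasp point, in m); z points along the fingers, y is the line along which they close (so a half turn about z gives the same grasp; the last joint's range is limited). The gripper opens to 85 mm and grips with 20 to 120 N. Pads are 22 mm wide; open, the fingers measure 114 mm over their backs; the gripper's body (76 mm by 85 mm) begins 54 mm behind the grasp point. The pads swing forward as they close: fully open they stand 13 mm farther back than shut.
Start: joints at [1.013, 0.053, 1.613, -0, 1.476, -0.119], TCP at [0.266, 0.566, 0.231] pointing down, gripper open.
Joint ranges: [-3.01, 3.01], [-1.01, 2.22], [0.06, 2.58], [-1.02, 4.17], [0.09, 2.62], [-3.14, 3.14]. Speed limits (rad/s): [2.57, 2.57, 3.14, 3.14, 3.14, 3.14].

## Interface

Orientations are given as a rotation vector (axis times angle).
In Python, from station import status, viewer, finish_job, ctrl gives the robot as it stands.
- The arm moves only by the shell command python3 -m jog 'ROWS' [FORCE]. ROWS is JSON, a list of rows, each a list of 7 numbers: the turn, a rotation vector about the tool's x, y, z each as a share of 5 degrees, from -1 to 1, then the shift along the tool's x, y, z each as a share of 30 mm, from -1 to 1, then the opening, from -1 (shut) to 1 (fully open). A call has 1 to 5 rows; each row shifts and turns the commanded pose from where the row before left it, along the tool's axes as they then stand; what a row does not reach is not made up. A row lasts 1/8 s, in which the tool goes at most 62.5 mm and 10.7 degrees, less where a joint would pass 70% of its speed; a pose out of reach is approached as far as the arm can. A call with a number of a shift or a turn outside -1 to 1 is refused whole. A call with a gripper value outside its range is refused whole. The fingers move at their own pace and stop on an object; FORCE is the grip in N (left out, the last holds). Time passes only in rows, so rows that do not move let the fingers close. It gives the time, the measured TCP pose, the force, the opening and the grip force at its end, in the units of the state.
- status.get_obs(): the state, without advancing time (a new reading comes with each control period).
- viewer.get_image(name): name is "scene" or "side" or "wrist"; returns a dict with "img" (400x640x3 uint8, red, green, blue), "fovy" (degrees; the focal length in pixels is half the picture's height over the tangent of half this angle, whatever the lens; pixels are square), "cx", "cy" (the principal point, pixels), "rvec" (rotation vector, rad) and "tvec" (3), from world to camera coordinates, as OpenCV has them. Camera axes: x right, y down, z forward; pixel columns grow to the right and rows downward; lengths in m; the calibration is good to about 2 mm. The wrist camera is an equidistant fisheye: a pixel r from the principal point sees the ray r / f radians off the axis. A picture is of the moment at which its call begins. There is no depth.
- finish_job(): hands the job in; it is judged then, once.
The state is a dict: "t": time; "q": joint angles; "dq": joint speeds; "effort": joint torques, N m; "tool_pos": TCP position; "tool_rot": TCP orientation; "contact_force": force on the tool from outside, world axes, zero at the start; "wrist_torque": the same for the moment, N m; "opening": finger opening in m; "grip_force": force on a finger pad.
Only numpy, scipy, OpenCV 4.12 (cv2) and the standard library are available. Lean on these libraries where they do the work, as an engineer would, in place of code of your own. Each camera call takes 0.05 s, during which the arm holds its last target. There are 200 camera calls.

## Task

The small wooden panel lying across the two wooden battens is freshly varnished: keep your fingers off it and move it with the flat steel lifter onto the two rails of the empty aluminium drying stand, lifting it level, setting it down gently, centred and square. The lifter's handle is tucked under the tool rack, so first draw it out by its neck until the whole handle is clear of the rack, lay it flat on the bench and let go, then take it by the handle, slide the blade between the battens under the panel and lift. Finish with the lifter pulled out from under the panel and laid flat on the bench, and leave the other things on the bench where they are.

Things in the scene. Friction and masses are not known exactly. Their poses are not given: they have to be found in the camera images.
- lifter: Flat lifter (broad spatula), 265 mm long, 250 g, lying flat. Origin: centre of the blade's underside; x from handle to blade tip, z up. Steel blade 105 long x 76 wide x 3 mm (x -52.5 to 52.5); steel bar neck 12 wide, 18 tall (x -112.5 to -52.5); dark wooden bar handle 26 wide, 24 tall (x -212.5 to -112.5). All undersides at z 0. At the start only the handle's front 7 to 23 mm shows from the rack.
- lifter_neck (a point): Grip point on the lifter's neck, lifter x -68, mid-height (z 9 mm); axes as the lifter.
- lifter_handle (a point): Middle of the lifter's handle, lifter x -162.5, mid-height (z 12 mm); axes as the lifter.
- lifter_butt (a point): Rear end face of the handle, lifter x -212.5, z 12 mm.
- panel: The varnished panel: plain wooden slab 110 (x) x 170 (y) x 9 mm thick with a raised field 70 x 130 x 3 mm on top (12 mm in all), 150 g. Origin: centre of its underside, z up. At the start it lies across the battens, its x roughly along them.
- battens: Two fixed parallel wooden battens on the bench, each 150 mm long along x, 18 wide, 26 mm tall, centred at y = -68 and +68 (118 mm free between them, open at both ends, bare bench below). Origin: on the bench midway between them; the -x ends face the robot.
- drying_stand: Fixed aluminium drying stand: two parallel rails along x, each 150 mm long, 16 wide, centred at y = -68 and +68, tops 46 mm above the bench, on legs near the ends (120 mm free between them, bare bench below). Open towards the robot (-x); at the far end a cross-bar joins the rails (x 75 to 87 mm, z 36 to 46 mm). Origin: on the bench midway between the rails.
- drying_stand_top (a point): Centre point between the drying stand's rails at the level of their tops (z 46 mm); axes as the stand. The panel's origin belongs here, its x along the rails.
- tool_rack: Fixed plywood tool rack, 200 deep (x) x 280 wide (y) x 175 mm high, cans on top up to 290 mm. Origin: centre of its underside. Its open front (edge at x = -100) faces the robot's right (world -y); under its lower board is a space 75 mm high, y -122 to 122, where the lifter's handle lies, the blade pointing straight out of the front.
- mallet: Bystander: wooden mallet, 240 mm long, head 120 wide and 70 tall; leave it. The head is centred at x = 75 mm, the handle runs to -x. Origin: centre of its underside.
- sanding_block: Bystander: cork sanding block 105 x 62 x 32 mm; leave it. Origin: centre of its underside.
- glue: Bystander: white glue bottle 130 mm tall, 60 mm thick; leave it. Origin: centre of its underside.
- chisel: Bystander: chisel 220 mm long with a dark round handle; leave it. Origin: centre of its underside.
- block_plane: Bystander: steel plane 160 x 50 mm, 65 mm tall; leave it. Origin: centre of its underside.
- mug: Bystander: white mug, 90 mm tall; leave it. Origin: centre of its underside.
- offcut: Bystander: wooden offcut 150 x 42 x 24 mm; leave it. Origin: centre of its underside.
Not all that is in view belongs to the job. What is shaped like the battens but orange is not meant.

How it is judged:
By the outcome, as a careful person would: the job done as asked, in the order asked, and still so for the second after the job is handed in, with the robot touching nothing.
It also fails if it takes over 66 s, if anything falls off the work surface, if the arm or the gripper's body presses on something with over 40 N, if the wrist force passes 120 N, or if a joint passes its speed limit or range.

## Working session

There is one attempt and no reset: what is moved stays moved. The work goes in short steps, Python scripts to look and compute and a shell command to move; the robot and the scene stay as the last step left them, time stands still between calls to the robot, and variables do not carry over. Pictures are saved under pics/ and viewed, at most 10 in all, crops included, and the job is handed in when it is done.

```bash
mkdir -p pics; ls; python3 - <<'E'
from station import status, viewer, ctrl
import cv2
o=status.get_obs()
print({k:o[k] for k in ('t','tool_pos','tool_rot','opening','q')}, ctrl.hold_point_z)
for n in ("scene","side"):
    d=viewer.get_image(n); cv2.imwrite(f"pics/{n}0.png",d["img"][:,:,::-1])
    print(n,d["fovy"],d["cx"],d["cy"],d["rvec"],d["tvec"])
E
```

```text
pics
{'t': 0.0, 'tool_pos': array([0.2651844 , 0.56526764, 0.23007819]), 'tool_rot': array([-6.83572273e-01, -3.06562932e+00,  3.00053932e-03]), 'opening': 0.08535789236407129, 'q': array([ 1.01302713e+00,  5.33338616e-02,  1.61429247e+00,  2.57247413e-06,
        1.47599270e+00, -1.18988632e-01])} 0.0187
scene 57.8229536154812 313.26282323955803 198.03516311771992 [ 0.71138868  2.7165731  -1.00151713] [ 0.50778087 -0.16415028  1.51642978]
side 48.27339200673333 325.3427370935653 202.97273571390653 [ 2.17485097 -0.73431598  0.32647666] [-0.45592012  0.27534331  1.26828839]
```

View pics/scene0.png

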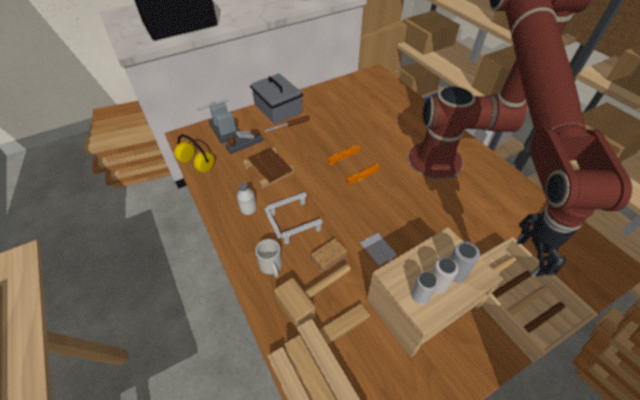

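View pics/side0.png

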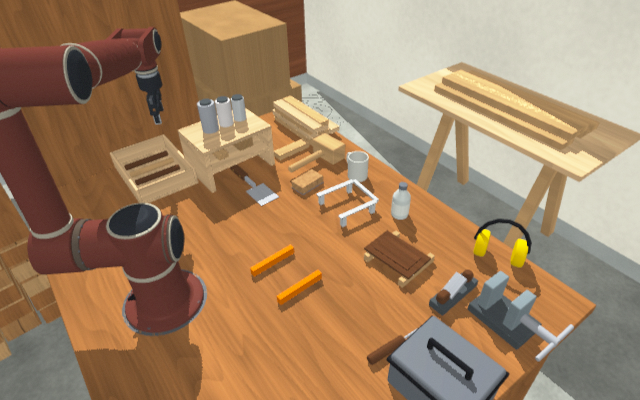

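The wooden battens with the dark panel are at about (400,257) in the side view. The two orange bars at (272,260) and (300,287) have the battens' shape but are the decoys. The empty stand is at (347,203), and the lifter blade is at (262,190). I'll confirm these in enlarged crops.

```bash
python3 - <<'E'
import cv2,numpy as np
from station import viewer
im=cv2.imread("pics/side0.png"); c=cv2.resize(im[160:290,235:440],None,fx=3.9,fy=3.9,interpolation=cv2.INTER_CUBIC)
for i in range(0,205,20): cv2.putText(c,str(235+i),(int(i*3.9),8),0,.3,(255,255,255)); cv2.line(c,(int(i*3.9),8),(int(i*3.9),14),(0,255,0),1)
for i in range(0,130,20): cv2.putText(c,str(160+i),(0,int(i*3.9)+4),0,.3,(255,255,255))
cv2.imwrite("pics/side0c.png",c)
im=cv2.imread("pics/scene0.png"); c=cv2.resize(im[140:275,235:415],None,fx=4.4,fy=4.4,interpolation=cv2.INTER_CUBIC)
for i in range(0,180,20): cv2.putText(c,str(235+i),(int(i*4.4),8),0,.3,(255,255,255)); cv2.line(c,(int(i*4.4),8),(int(i*4.4),14),(0,255,0),1)
for i in range(0,135,20): cv2.putText(c,str(140+i),(0,int(i*4.4)+4),0,.3,(255,255,255))
cv2.imwrite("pics/scene0c.png",c)
E
```

```text
(no output)
```

View pics/side0c.png

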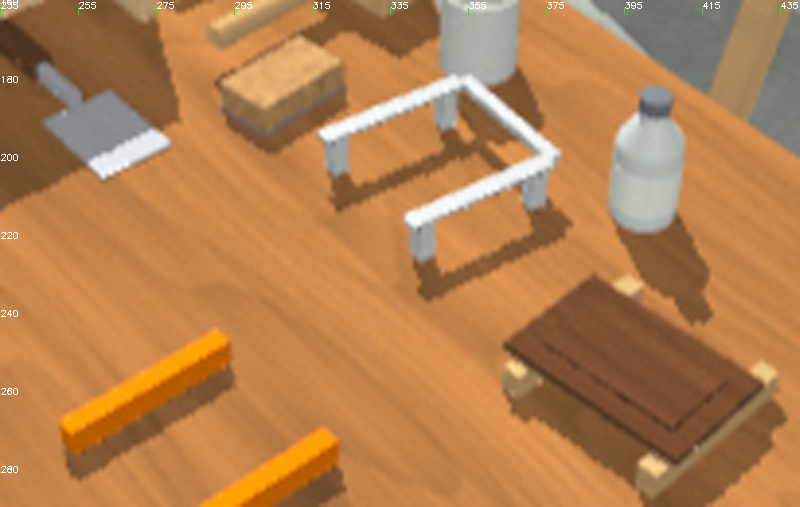

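View pics/scene0c.png

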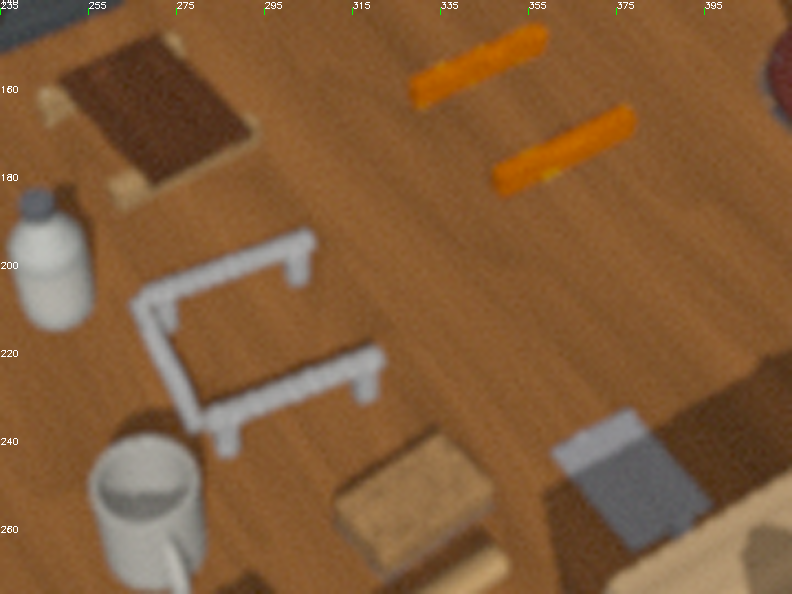

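```bash
cat > h.py <<'E'
import numpy as np, cv2
from scipy.optimize import least_squares
from scipy.spatial.transform import Rotation as R
CAM={"scene":(57.8229536154812,313.26282323955803,198.03516311771992,[0.71138868,2.7165731,-1.00151713],[0.50778087,-0.16415028,1.51642978]),
"side":(48.27339200673333,325.3427370935653,202.97273571390653,[2.17485097,-0.73431598,0.32647666],[-0.45592012,0.27534331,1.26828839])}
def proj(n,P):
    f,cx,cy,r,t=CAM[n]; F=200/np.tan(np.radians(f)/2)
    return cv2.projectPoints(np.atleast_2d(P).astype(float),np.array(r),np.array(t),np.array([[F,0,cx],[0,F,cy],[0,0,1.]]),None)[0][:,0]
def world(p,L):
    L=np.atleast_2d(L).astype(float); c,s=np.cos(p[2]),np.sin(p[2])
    return np.c_[p[0]+c*L[:,0]-s*L[:,1],p[1]+s*L[:,0]+c*L[:,1],L[:,2]]
def fit(obs,p0):
    # obs: list of (cam, local xyz mm, (u,v))
    def res(p): return np.concatenate([proj(c,world(p,np.array(l)/1000))[0]-uv for c,l,uv in obs])
    s=least_squares(res,p0,loss="soft_l1"); return s.x,res(s.x).reshape(-1,2)
def wristproj(d,P):
    F=200/np.tan(np.radians(d["fovy"])/2); c=R.from_rotvec(d["rvec"]).apply(np.atleast_2d(P))+d["tvec"]
    r=np.hypot(c[:,0],c[:,1]); th=np.arctan2(r,c[:,2]); return np.c_[d["cx"]+F*th*c[:,0]/r,d["cy"]+F*th*c[:,1]/r]
def wristray(d,uv,z):
    F=200/np.tan(np.radians(d["fovy"])/2); a=(np.array(uv,float)-[d["cx"],d["cy"]])/F; th=np.hypot(*a)
    v=np.array([*(a/th*np.sin(th)),np.cos(th)]); q=R.from_rotvec(d["rvec"]).inv(); v=q.apply(v); o=-q.apply(d["tvec"])
    return o+v*(z-o[2])/v[2]
E
python3 - <<'E'
from h import *
S=lambda x,y:np.array([235+(x+.5)/3.9-.5,160+(y+.5)/3.9-.5]); C=lambda x,y:np.array([235+(x+.5)/4.4-.5,140+(y+.5)/4.4-.5])
a="side";b="scene"
lif=[(a,(52.5,38,3),S(171,143)),(a,(52.5,-38,3),S(104,180)),(a,(-52.5,-38,3),S(43,122)),(a,(-52.5,38,3),S(110,90)),
(b,(52.5,38,3),C(552,452)),(b,(52.5,-38,3),C(630,408)),(b,(-52.5,-38,3),C(712,503)),(b,(-52.5,38,3),C(634,550))]
st=[(a,(-75,68,46),S(325,136)),(a,(-75,-68,46),S(415,220)),(a,(87,76,46),S(468,75)),(a,(87,-76,46),S(559,153)),
(b,(-75,-68,46),C(312,236)),(b,(-75,68,46),C(378,352)),(b,(87,-76,46),C(131,305)),(b,(87,76,46),C(195,430))]
pa=[(a,(-55,85,35),S(504,345)),(a,(55,85,35),S(597,275)),(a,(55,-85,35),S(763,380)),(a,(-55,-85,35),S(676,457)),
(b,(55,-85,35),C(60,78)),(b,(-55,-85,35),C(156,33)),(b,(55,85,35),C(155,187)),(b,(-55,85,35),C(252,133))]
ba=[(a,(75,68,26),S(629,283)),(a,(75,-68,26),S(765,370)),(a,(-75,-68,26),S(654,463)),(a,(-75,68,26),S(514,368)),
(b,(75,-68,26),C(46,95)),(b,(75,68,26),C(125,183)),(b,(-75,-68,26),C(173,38)),(b,(-75,68,26),C(254,124))]
for n,o,p0 in (("lifter",lif,(.4,.3,-1.57)),("stand",st,(.65,.1,0)),("panel",pa,(.6,-.15,0)),("battens",ba,(.6,-.15,0))):
    p,r=fit(o,p0); print(n,np.round(p,4),np.round(np.abs(r).max(1),1))
E
```

```text
lifter [ 0.4637  0.2423 -1.5306] [0.  0.7 0.5 0.3 0.5 0.6 0.1 0.2]
stand [ 0.6596 -0.0022 -0.0616] [0.9 1.5 1.2 1.8 0.9 0.4 2.1 1.2]
panel [ 0.6246 -0.2877  0.1269] [1.2 1.3 0.2 0.5 1.4 0.7 1.2 0.6]
battens [ 0.6285 -0.2933  0.1305] [0.8 1.2 2.1 1.8 1.6 2.3 0.5 2.1]
```

```bash
cat >> h.py <<'E'
def ray(n,uv,z):
    f,cx,cy,r,t=CAM[n]; F=200/np.tan(np.radians(f)/2); q=R.from_rotvec(r).inv()
    v=q.apply([(uv[0]-cx)/F,(uv[1]-cy)/F,1]); o=-q.apply(t); return (o+v*(z-o[2])/v[2])[:2]
E
python3 - <<'E'
from h import *
S=lambda x,y:(235+x/3.9,160+y/3.9)
for n,uv,z in (("rack frontleft foot",(212,192),0),("rack frontright foot",(273,165),0),("rack top left",(181,137),.175),("rack top front?",(212,155),.175),("rack top right",(272,123),.175),
 ("glue base L",S(610,215),0),("glue base bottom",S(645,232),0),("block corner left",S(222,105),0),("block corner bottom",S(265,135),0),("orange1 near",S(68,452),0),("orange1 far",S(230,355),0),("orange2 near",(280,304),0),("orange2 far",S(338,468),0),("plane left",(430,303),0),("tray right corner",(199,180),.05),("tray back",(150,135),.05)):
    print(n,np.round(ray("side",uv,z),3))
print("can top", np.round(ray("side",(239,98),.29),3))
E
```

```text
rack frontleft foot [0.325 0.365]
rack frontright foot [0.593 0.373]
rack top left [0.305 0.505]
rack top front? [0.342 0.331]
rack top right [0.615 0.387]
glue base L [ 0.758 -0.13 ]
glue base bottom [ 0.766 -0.164]
block corner left [0.574 0.21 ]
block corner bottom [0.581 0.148]
orange1 near [ 0.242 -0.075]
orange1 far [ 0.398 -0.066]
orange2 near [ 0.252 -0.211]
orange2 far [ 0.397 -0.213]
plane left [ 0.588 -0.465]
tray right corner [0.298 0.395]
tray back [0.269 0.807]
can top [0.518 0.432]
```

```bash
cat >> h.py <<'E'
def plan(p,yaw,n,g,start=None,tilt=None):
    """yaw: world angle of tool y (tool down). prints rows; start=(pos,rotvec) or the current state"""
    from station import status
    import json
    o=status.get_obs(); pos,rv=start or (o["tool_pos"],o["tool_rot"]); q0=R.from_rotvec(rv)
    ty=np.array([np.cos(yaw),np.sin(yaw),0]); tz=np.array([0,0,-1.]); q1=R.from_matrix(np.c_[np.cross(ty,tz),ty,tz])
    w=(q0.inv()*q1).as_rotvec(); rows=[]
    for i in range(n):
        qi=q0*R.from_rotvec(w*i/n); rows.append(np.round(np.r_[w/n/np.radians(5),qi.inv().apply((np.array(p)-pos)/n)/.03,g],2).tolist())
    for i in range(0,n,5): print(json.dumps(rows[i:i+5]))
    return np.array(p),q1.as_rotvec()
def st():
    from station import status
    o=status.get_obs(); m=R.from_rotvec(o["tool_rot"]).as_matrix()
    print("t%.2f"%o["t"],"pos",np.round(o["tool_pos"],4),"ty yaw %.3f"%np.arctan2(m[1,1],m[0,1]),"tz",np.round(m[:,2],3),"F",np.round(o["contact_force"],1),"M",np.round(o["wrist_torque"],2),"open %.4f grip %.1f"%(o["opening"],o["grip_force"]),"q",np.round(o["q"],2))
E
python3 - <<'E'
from h import *
s=plan((.262,.31,.23),.45,10,1); plan((.461,.300,.13),.04,8,1,s)
E
```

```text
[[-0.0, 0.0, 0.78, -0.35, -0.77, 0.0, 1.0], [-0.0, 0.0, 0.78, -0.4, -0.75, 0.0, 1.0], [-0.0, 0.0, 0.78, -0.45, -0.72, 0.0, 1.0], [-0.0, 0.0, 0.78, -0.5, -0.69, 0.0, 1.0], [-0.0, 0.0, 0.78, -0.55, -0.65, 0.0, 1.0]]
[[-0.0, 0.0, 0.78, -0.59, -0.61, 0.0, 1.0], [-0.0, 0.0, 0.78, -0.63, -0.57, 0.0, 1.0], [-0.0, 0.0, 0.78, -0.67, -0.53, 0.0, 1.0], [-0.0, 0.0, 0.78, -0.7, -0.48, 0.0, 1.0], [-0.0, 0.0, 0.78, -0.73, -0.43, 0.0, 1.0]]
[[0.0, 0.0, 0.59, -0.4, 0.73, 0.42, 1.0], [0.0, 0.0, 0.59, -0.36, 0.75, 0.42, 1.0], [0.0, 0.0, 0.59, -0.32, 0.77, 0.42, 1.0], [0.0, 0.0, 0.59, -0.28, 0.78, 0.42, 1.0], [0.0, 0.0, 0.59, -0.24, 0.79, 0.42, 1.0]]
[[0.0, 0.0, 0.59, -0.2, 0.81, 0.42, 1.0], [0.0, 0.0, 0.59, -0.16, 0.81, 0.42, 1.0], [0.0, 0.0, 0.59, -0.12, 0.82, 0.42, 1.0]]
```

```bash
python3 -m jog '[[0,0,0.78,-0.35,-0.8,0,1],[0,0,0.78,-0.4,-0.78,0,1],[0,0,0.78,-0.45,-0.76,0,1],[0,0,0.78,-0.5,-0.72,0,1],[0,0,0.78,-0.55,-0.7,0,1]]' 60 && python3 -m jog '[[0,0,0.78,-0.6,-0.65,0,1],[0,0,0.78,-0.65,-0.6,0,1],[0,0,0.78,-0.7,-0.55,0,1],[0,0,0.78,-0.75,-0.5,0,1],[0,0,0.78,-0.8,-0.45,0,1]]' && python3 -m jog '[[0,0,0.59,-0.4,0.73,0.4,1],[0,0,0.59,-0.36,0.75,0.4,1],[0,0,0.59,-0.32,0.77,0.4,1],[0,0,0.59,-0.28,0.78,0.4,1],[0,0,0.59,-0.24,0.8,0.4,1]]' && python3 -m jog '[[0,0,0.59,-0.2,0.8,0.4,1],[0,0,0.59,-0.16,0.8,0.4,1],[0,0,0.59,-0.12,0.8,0.4,1],[0,0,0,0,0,0,1]]'
python3 - <<'E'
from h import *; st()
from station import viewer
import pickle
d=viewer.get_image("wrist"); cv2.imwrite("pics/w1.png",cv2.resize(d["img"][:,:,::-1],(800,500),interpolation=cv2.INTER_CUBIC)); pickle.dump(d,open("w1.pkl","wb"))
print(d["fovy"],d["cx"],d["cy"])
L=np.array([[52.5,38,3],[52.5,-38,3],[-52.5,38,3],[-52.5,-38,3],[-68,0,18],[-112.5,0,18]])/1000
print(np.round(wristproj(d,world((.4637,.2423,-1.5306),L))*1.25))
E
```

```text
t: 0.72
tool_pos: [0.2605, 0.4328, 0.2307]
tool_rot: [-1.196, -2.905, 0.002]
contact_force: [-0.6, 0.3, -0.3]
opening: 0.0853
grip_force: 0.0
t: 1.35
tool_pos: [0.2588, 0.2985, 0.2308]
tool_rot: [-1.671, -2.66, 0.001]
contact_force: [0.3, 0.7, 0.4]
opening: 0.0855
grip_force: 0.0
t: 1.98
tool_pos: [0.3844, 0.2933, 0.1704]
tool_rot: [-1.998, -2.424, 0.001]
contact_force: [-0.2, 0.5, 0.4]
opening: 0.0855
grip_force: 0.0
t: 2.48
tool_pos: [0.4572, 0.2889, 0.1336]
tool_rot: [-2.178, -2.263, 0.005]
contact_force: [0.0, 0.5, -0.5]
opening: 0.0855
grip_force: 0.0
t2.48 pos [0.4572 0.2889 0.1336] ty yaw 0.038 tz [-0.003 -0.001 -1.   ] F [ 0.   0.5 -0.5] M [ 0.   -0.02 -0.01] open 0.0855 grip 0.0 q [ 0.43 -0.06  1.9  -0.    1.31  0.39]
65.70646984690485 329.11352497901345 199.40198595688142
[[463. 356.]
 [370. 356.]
 [469. 230.]
 [364. 230.]
 [417. 212.]
 [417. 146.]]
```

View pics/w1.png

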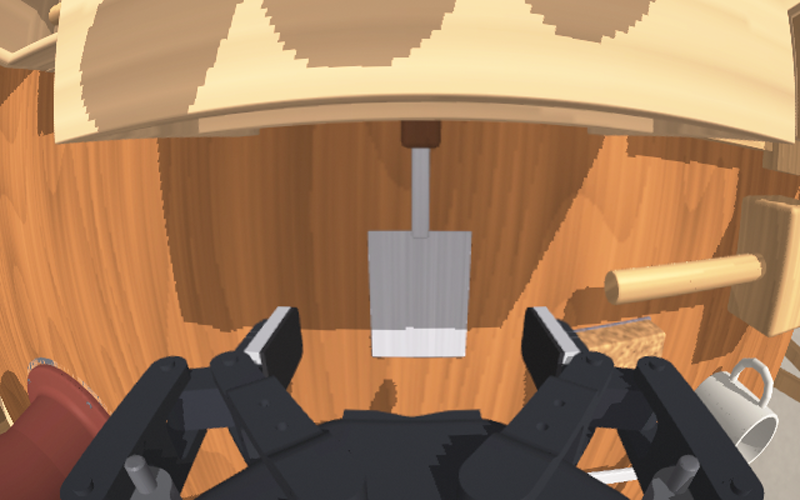

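The picture shows the neck (412–428, 150–235), the blade corners at about (368,231) to (465,357), and the rack front edge at y≈122. The lifter sits about 2 mm further +x than my fit. Before descending I'll check clearance to the rack.

```bash
python3 - <<'E'
from h import *; import pickle
d=pickle.load(open("w1.pkl","rb"))
print("cam",-R.from_rotvec(d["rvec"]).inv().apply(d["tvec"]))
for n,uv,z in (("lower edge",(420,121),.075),("board edge top",(420,96),.09),("top edge as .175",(420,96),.175),("tipL",(373,357),.003),("tipR",(465,357),.003),("rearL",(368,231),.003),("rearR",(472,231),.003),("neck",(421,190),.018),("handle front",(421,148),.024)):
    print(n,np.round(wristray(d,np.array(uv)/1.25,z),4))
plan((.463,.309,.06),.040,4,1)
E
```

```text
cam [0.45630345 0.35559605 0.27470618]
lower edge [0.4598 0.3678 0.075 ]
board edge top [0.4591 0.379  0.09  ]
top edge as .175 [0.4578 0.3682 0.175 ]
tipL [0.4307 0.1879 0.003 ]
tipR [0.5058 0.1905 0.003 ]
rearL [0.4267 0.2927 0.003 ]
rearR [0.5019 0.2956 0.003 ]
neck [0.4633 0.3255 0.018 ]
handle front [0.462  0.3535 0.024 ]
[[-0.01, 0.0, -0.0, 0.16, 0.06, 0.62, 1.0], [-0.01, 0.0, -0.0, 0.16, 0.06, 0.62, 1.0], [-0.01, 0.0, -0.0, 0.16, 0.06, 0.62, 1.0], [-0.01, 0.0, -0.0, 0.16, 0.06, 0.62, 1.0]]
```

The wrist camera is 67 mm on the +y side of the TCP, so a straight-down grasp would bring it to the rack front. I'll tilt the tool 20° about its closing axis to keep the camera and body away from the rack.

```bash
sed -i 's/w=(q0.inv()\*q1).as_rotvec()/q1=q1*R.from_rotvec([0,np.radians(tilt or 0),0]); w=(q0.inv()*q1).as_rotvec()/' h.py
python3 -m jog '[[0,1,0,0.25,0.04,0.2,1],[0,1,0,0.2,0.04,0.5,1],[0,1,0,0,0.04,0.7,1],[0,1,0,0,0.04,0.7,1]]'
python3 - <<'E'
from h import *; st()
plan((.463,.309,.030),.040,3,1,tilt=20)
E
```

```text
t: 3.02
tool_pos: [0.4606, 0.3142, 0.0744]
tool_rot: [-1.985, -2.069, -0.355]
contact_force: [-1.3, -0.0, -0.2]
opening: 0.0855
grip_force: 0.0
t3.02 pos [0.4606 0.3142 0.0744] ty yaw 0.041 tz [-0.012  0.345 -0.939] F [-1.3 -0.  -0.2] M [-0.23 -0.01  0.08] open 0.0855 grip 0.0 q [ 0.29 -0.04  2.01  0.38  1.1   0.09]
[[0.01, -0.01, 0.01, -0.23, 0.02, 0.44, 1.0], [0.01, -0.01, 0.01, -0.23, 0.02, 0.44, 1.0], [0.01, -0.01, 0.01, -0.22, 0.02, 0.44, 1.0]]
```

```bash
python3 -m jog '[[0,0,0,-0.23,0.03,0.44,1],[0,0,0,-0.23,0.03,0.44,1],[0,0,0,-0.25,0.03,0.5,1],[0,0,0,-0.25,0.02,0.6,1],[0,0,0,0,0,0,1]]' 60
python3 - <<'E'
from h import *; st()
plan((.463,.309,.008),.040,1,1,tilt=20)
E
```

```text
t: 3.65
tool_pos: [0.463, 0.3066, 0.0059]
tool_rot: [-1.988, -2.067, -0.345]
contact_force: [-0.6, -0.7, -0.3]
opening: 0.0856
grip_force: 0.0
t3.65 pos [0.463  0.3066 0.0059] ty yaw 0.040 tz [-0.018  0.34  -0.94 ] F [-0.6 -0.7 -0.3] M [-0.13  0.05  0.04] open 0.0856 grip 0.0 q [0.28 0.08 2.03 0.41 0.99 0.02]
[[-0.05, 0.01, -0.02, 0.1, 0.0, -0.04, 1.0]]
```

Now raise slightly while closing (the corner of a tilted pad sits about 4 mm lower).

```bash
python3 -m jog '[[0,0,0,0.05,0,-0.1,-1],[0,0,0,0,0,0,-1],[0,0,0,0,0,0,-1],[0,0,0,0,0,0,-1],[0,0,0,0,0,0,-1]]' 70
python3 -m jog '[[0,0,0,0,0,0,-1],[0,0,0,0,0,0,-1]]'
python3 -c "from h import *; st()"
```

```text
t: 4.28
tool_pos: [0.4648, 0.3075, 0.0122]
tool_rot: [-1.988, -2.068, -0.351]
contact_force: [-2.1, -1.8, 5.3]
opening: 0.009
grip_force: 68.8
t: 4.53
tool_pos: [0.4648, 0.3075, 0.0122]
tool_rot: [-1.988, -2.068, -0.351]
contact_force: [-2.1, -2.1, 4.6]
opening: 0.009
grip_force: 68.9
t4.53 pos [0.4648 0.3075 0.0122] ty yaw 0.040 tz [-0.014  0.342 -0.94 ] F [-2.1 -2.1  4.6] M [-0.15  0.38  0.13] open 0.0090 grip 68.9 q [0.28 0.07 2.03 0.41 1.   0.03]
```

```bash
python3 -m jog '[[0,0,0,0.05,0,-0.13,-1],[0,0,0,-0.47,0,-0.17,-1],[0,0,0,-0.6,0,-0.22,-1],[0,0,0,-0.6,0,-0.22,-1]]' 
python3 - <<'E'
from h import *; st()
from station import viewer
d=viewer.get_image("wrist"); cv2.imwrite("pics/w2.png",d["img"][:,:,::-1])
E
```

```text
t: 5.03
tool_pos: [0.4662, 0.2527, 0.0151]
tool_rot: [-1.989, -2.069, -0.349]
contact_force: [-0.1, -0.7, -2.8]
opening: 0.0093
grip_force: 68.5
t5.03 pos [0.4662 0.2527 0.0151] ty yaw 0.039 tz [-0.014  0.341 -0.94 ] F [-0.1 -0.7 -2.8] M [-0.32  0.01  0.02] open 0.0093 grip 68.5 q [ 0.17  0.02  2.07  0.4   1.04 -0.07]
```

View pics/w2.png

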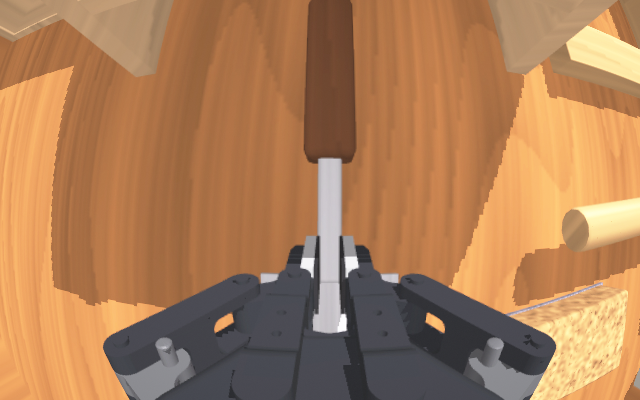

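```bash
python3 -m jog '[[0,0,0,-0.7,0,-0.25,-1],[0,0,0,-0.8,0,-0.29,-1],[0,0,0,-0.7,0,-0.25,-1],[0,0,0,-0.5,0,-0.18,-1],[0,0,0,0,0,0,-1]]' 
python3 -m jog '[[0,0,0,-0.02,0,0.06,-1],[0,0,0,0,0,0,-1]]'
python3 -c "from h import *; st()"
```

```text
t: 5.7
tool_pos: [0.4702, 0.1673, 0.0153]
tool_rot: [-1.991, -2.066, -0.351]
contact_force: [0.4, 0.4, -2.5]
opening: 0.0094
grip_force: 68.6
t: 5.95
tool_pos: [0.4698, 0.1688, 0.0133]
tool_rot: [-1.987, -2.069, -0.35]
contact_force: [-0.1, 0.9, -2.4]
opening: 0.0095
grip_force: 68.6
t5.95 pos [0.4698 0.1688 0.0133] ty yaw 0.040 tz [-0.014  0.342 -0.94 ] F [-0.1  0.9 -2.4] M [-0.33 -0.06 -0.04] open 0.0095 grip 68.6 q [-0.   -0.01  2.11  0.39  1.1  -0.23]
```

```bash
python3 -m jog '[[0,0,0,-0.01,0,0.05,-1],[0,0,0,0,0,0,-1]]'; python3 -m jog '[[0,0,0,-0.01,0,0.03,-1],[0,0,0,0,0,0,-1]]'
python3 -c "from h import *; st()"
```

```text
t: 6.2
tool_pos: [0.4702, 0.1689, 0.0122]
tool_rot: [-1.988, -2.069, -0.351]
contact_force: [0.1, 0.4, -2.0]
opening: 0.0094
grip_force: 68.7
t: 6.45
tool_pos: [0.4702, 0.1689, 0.0122]
tool_rot: [-1.987, -2.068, -0.351]
contact_force: [-4.4, -1.6, 6.6]
opening: 0.0094
grip_force: 69.6
t6.45 pos [0.4702 0.1689 0.0122] ty yaw 0.040 tz [-0.014  0.343 -0.939] F [-4.4 -1.6  6.6] M [0.15 0.62 0.26] open 0.0094 grip 69.6 q [-0.   -0.01  2.11  0.4   1.09 -0.24]
```

```bash
python3 -m jog '[[0,0,0,0,0,0,1],[0,0,0,0,0,0,1],[0,0,0,0,0,0,1],[0,0,0,0.1,0,-0.3,1],[0,0,0,0.2,0,-0.6,1]]'
python3 -m jog '[[0,-1,0,0.3,0,-0.7,1],[0,-1,0,0.2,0,-0.8,1],[0,-1,0,0.1,0,-0.6,1],[0,-1,0,0,0,-0.3,1],[0,0,0,0,0,0,1]]'
python3 - <<'E'
from h import *; st()
from station import viewer; import pickle
d=viewer.get_image("wrist"); cv2.imwrite("pics/w3.png",cv2.resize(d["img"][:,:,::-1],(800,500),interpolation=cv2.INTER_CUBIC)); pickle.dump(d,open("w3.pkl","wb"))
E
```

```text
t: 7.08
tool_pos: [0.4696, 0.1677, 0.0399]
tool_rot: [-1.988, -2.067, -0.349]
contact_force: [0.1, 0.1, 0.2]
opening: 0.0853
grip_force: 0.0
t: 7.7
tool_pos: [0.4713, 0.1689, 0.1169]
tool_rot: [2.174, 2.266, 0.006]
contact_force: [0.1, 0.0, -0.1]
opening: 0.0855
grip_force: 0.0
t7.70 pos [0.4713 0.1689 0.1169] ty yaw 0.041 tz [ 0.004  0.002 -1.   ] F [ 0.1  0.  -0.1] M [-0.02  0.02 -0.  ] open 0.0855 grip 0.0 q [ 0.19 -0.15  2.01  0.    1.28  0.15]
```

View pics/w3.png

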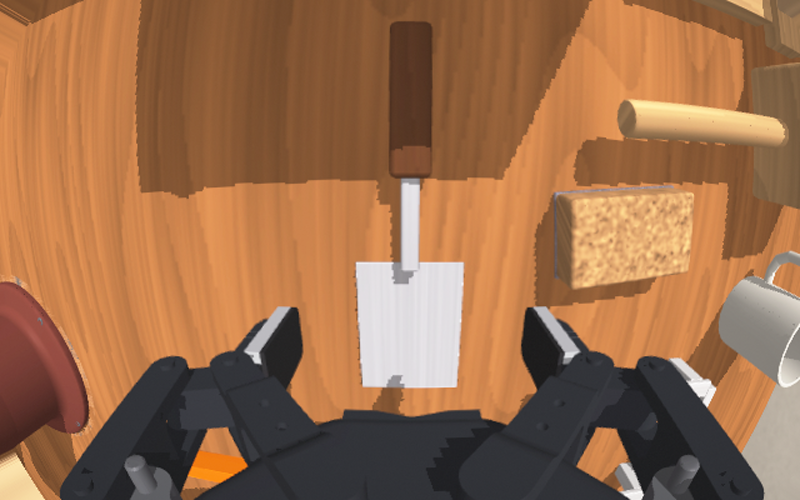

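The lifter lies flat with the whole handle (390–432, 22–178) clear of the rack. The blade corners are at about (357,262), (463,262), (363,386) and (457,386).

```bash
python3 - <<'E'
from h import *; import pickle
d=pickle.load(open("w3.pkl","rb"))
P=[wristray(d,np.array(uv)/1.25,z) for uv,z in (((357,262),.003),((463,262),.003),((363,386),.003),((457,387),.003),((411,178),.024),((411,22),.024))]
print(np.round(P,4))
t=(P[2]+P[3])/2; b=P[5]; a=t-b; yaw=np.arctan2(a[1],a[0]); print("yaw",yaw,"len",np.hypot(*a[:2]))
c=t-.0525*np.array([np.cos(yaw),np.sin(yaw),0]); print("centre",c); g=c-.140*np.array([np.cos(yaw),np.sin(yaw),0]); print("grip",g)
s=plan((g[0],g[1],.05),yaw+np.pi/2,4,1); plan((g[0],g[1],.006),yaw+np.pi/2,2,1,s)
E
```

```text
[[0.436  0.1546 0.003 ]
 [0.5095 0.1574 0.003 ]
 [0.4393 0.0506 0.003 ]
 [0.5144 0.0524 0.003 ]
 [0.4709 0.2155 0.024 ]
 [0.467  0.3125 0.024 ]]
yaw -1.533214002666511 len 0.2611937911673896
centre [0.47487083 0.10395495 0.003     ]
grip [0.46961054 0.24385609 0.003     ]
[[0.01, -0.0, 0.01, 0.63, 0.02, 0.55, 1.0], [0.01, -0.0, 0.01, 0.63, 0.02, 0.55, 1.0], [0.01, -0.0, 0.01, 0.63, 0.02, 0.55, 1.0], [0.01, -0.0, 0.01, 0.63, 0.02, 0.55, 1.0]]
[[0.0, 0.0, 0.0, 0.0, -0.0, 0.73, 1.0], [0.0, 0.0, 0.0, 0.0, -0.0, 0.73, 1.0]]
```

```bash
python3 -m jog '[[0,0,0,0.63,0.02,0.55,1],[0,0,0,0.63,0.02,0.55,1],[0,0,0,0.63,0.02,0.55,1],[0,0,0,0.63,0.02,0.55,1],[0,0,0,0,0,0,1]]'
python3 -m jog '[[0,0,0,0,0,0.75,1],[0,0,0,0,0,0.7,1],[0,0,0,0,0,0,1]]'
python3 -c "from h import *; st()"
```

```text
t: 8.38
tool_pos: [0.468, 0.2428, 0.0463]
tool_rot: [-2.175, -2.263, 0.006]
contact_force: [0.1, -0.3, 0.3]
opening: 0.0853
grip_force: 0.0
t: 8.75
tool_pos: [0.4683, 0.2418, 0.0036]
tool_rot: [-2.177, -2.262, 0.005]
contact_force: [-0.5, 0.5, -0.5]
opening: 0.0853
grip_force: 0.0
t8.75 pos [0.4683 0.2418 0.0036] ty yaw 0.038 tz [-0.004 -0.001 -1.   ] F [-0.5  0.5 -0.5] M [-0.01  0.07  0.01] open 0.0853 grip 0.0 q [0.34 0.08 1.99 0.   1.07 0.3 ]
```

```bash
python3 -m jog '[[0,0,0,0,0,-0.03,-1],[0,0,0,0,0,0,-1],[0,0,0,0,0,0,-1],[0,0,0,0,0,0,-1],[0,0,0,0,0,0,-1]]' 115
python3 -c "from h import *; st()"
python3 -m jog '[[0,0,0,0,0,-0.3,-1],[0,0,0,0,0,-0.7,-1],[0,0,0,0,0,-0.6,-1],[0,0,0,0,0,0,-1]]'
python3 - <<'E'
from h import *; st()
from station import viewer; import pickle
P={n:viewer.get_image(n) for n in("wrist","side")}; pickle.dump(P,open("g.pkl","wb"))
w=cv2.resize(P["wrist"]["img"][:,:,::-1],(576,360)); s=cv2.resize(P["side"]["img"][110:235,180:320,::-1],None,fx=2.88,fy=2.88,interpolation=cv2.INTER_CUBIC)
c=np.zeros((360,800,3),np.uint8); c[:,:397]=s[:360,:397]; c[:,397:]=w[:,100:503]; cv2.imwrite("pics/g.png",c)
E
```

```text
t: 9.38
tool_pos: [0.4705, 0.2436, 0.007]
tool_rot: [2.177, 2.264, 0.002]
contact_force: [-1.1, -0.5, 6.5]
opening: 0.0234
grip_force: 114.1
t9.38 pos [0.4705 0.2436 0.007 ] ty yaw 0.039 tz [ 0.002  0.001 -1.   ] F [-1.1 -0.5  6.5] M [-0.05  0.27 -0.14] open 0.0234 grip 114.1 q [0.34 0.08 1.99 0.   1.07 0.3 ]
t: 9.88
tool_pos: [0.4709, 0.2438, 0.0556]
tool_rot: [2.176, 2.264, 0.005]
contact_force: [-0.1, 0.0, -3.0]
opening: 0.0232
grip_force: 113.2
t9.88 pos [0.4709 0.2438 0.0556] ty yaw 0.040 tz [ 0.004  0.001 -1.   ] F [-0.1  0.  -3. ] M [ 0.23 -0.06 -0.01] open 0.0232 grip 113.2 q [0.34 0.   1.97 0.   1.16 0.3 ]
```

View pics/g.png

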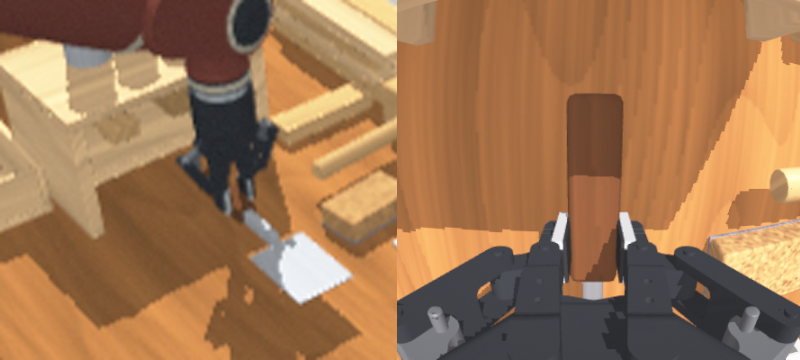

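```bash
python3 - <<'E'
from h import *
g=np.array([.4709,.2438]); yaw=-1.531; u=np.array([np.cos(yaw),np.sin(yaw)]); c=g+.140*u
L=np.array([[52.5,38,3],[52.5,-38,3],[-52.5,-38,3],[-52.5,38,3]])/1000
for dz in (.0486,.040):
    W=world((*c,yaw),L)+[0,0,dz]; print(dz,np.round((proj("side",W)-[180,110])*2.88))
E
```

```text
0.0486 [[353. 272.]
 [300. 299.]
 [249. 254.]
 [301. 229.]]
0.04 [[354. 277.]
 [301. 305.]
 [250. 260.]
 [302. 234.]]
```

```bash
cat >> h.py <<'E'
def blade(img,x0,y0,x1,y1,smax=60,vmin=90):
    h=cv2.cvtColor(cv2.resize(img[y0:y1,x0:x1],None,fx=4,fy=4,interpolation=cv2.INTER_CUBIC),cv2.COLOR_RGB2HSV)
    m=((h[...,1]<smax)&(h[...,2]>vmin)).astype(np.uint8); m=cv2.morphologyEx(m,cv2.MORPH_OPEN,np.ones((25,25)))
    cs=max(cv2.findContours(m,0,2)[0],key=cv2.contourArea); hull=cv2.convexHull(cs)
    a=cv2.approxPolyN(hull,4) if hasattr(cv2,"approxPolyN") else cv2.approxPolyDP(hull,12,True)
    return (a.reshape(-1,2)+.5)/4-.5+[x0,y0]
E
python3 - <<'E'
from h import *; import pickle
P=pickle.load(open("g.pkl","rb"))
print(np.round(blade(P["side"]["img"],255,185,310,222),1))
g=np.array([.4709,.2438]); yaw=-1.531; c=g+.140*np.array([np.cos(yaw),np.sin(yaw)])
L=np.array([[52.5,38,3],[52.5,-38,3],[-52.5,-38,3],[-52.5,38,3]])/1000
W=world((*c,yaw),L)+[0,0,.0486]; print(np.round(proj("side",W),1))
h=cv2.cvtColor(P["side"]["img"],cv2.COLOR_RGB2HSV)
for v in range(190,220,3): print(v,["%d/%d"%(h[v,u,1],h[v,u,2]) for u in range(258,310,4)])
E
```

```text
[[302.6 205.1]
 [283.6 215.6]
 [262.1 195.1]
 [286.1 191.1]]
[[302.7 204.3]
 [284.3 213.9]
 [266.5 198.3]
 [284.7 189.4]]
190 ['154/129', '155/133', '151/130', '14/141', '12/147', '158/140', '149/221', '157/218', '158/202', '130/124', '126/138', '127/148', '123/149']
193 ['153/130', '154/131', '155/132', '146/131', '14/147', '60/192', '14/220', '6/241', '156/216', '156/165', '146/129', '91/126', '117/129']
196 ['154/126', '153/130', '153/133', '146/177', '13/172', '15/172', '8/242', '6/242', '6/239', '158/210', '156/168', '154/129', '154/136']
199 ['151/127', '152/129', '140/178', '14/149', '17/153', '8/242', '7/242', '7/242', '6/242', '3/236', '156/204', '156/193', '158/166']
202 ['155/160', '152/124', '149/137', '4/144', '20/152', '7/244', '8/242', '6/243', '8/242', '6/242', '18/227', '161/200', '160/195']
205 ['162/201', '154/124', '154/131', '152/136', '15/153', '7/244', '7/243', '7/242', '6/243', '7/241', '7/243', '79/201', '158/199']
208 ['156/189', '154/124', '149/125', '153/138', '149/132', '10/222', '7/244', '7/243', '8/242', '6/245', '91/194', '158/210', '160/219']
211 ['160/198', '151/128', '156/196', '153/123', '156/136', '135/121', '6/244', '7/244', '7/230', '159/210', '157/209', '158/214', '161/217']
214 ['155/130', '150/131', '161/199', '150/126', '152/124', '150/139', '57/151', '28/164', '154/136', '159/220', '159/215', '160/213', '158/214']
217 ['150/124', '151/130', '152/131', '152/129', '153/127', '156/126', '156/134', '152/134', '156/136', '157/135', '158/223', '161/214', '158/218']
```

```bash
cat >> h.py <<'E'
from scipy.optimize import minimize
def box(x0,x1,y0,y1,z0,z1): return np.array([[x,y,z] for x in(x0,x1) for y in(y0,y1) for z in(z0,z1)])/1000.
PANEL=[box(-55,55,-85,85,26,35),box(-35,35,-65,65,26,38)]
STAND=[box(-75,87,60,76,36,46),box(-75,87,-76,-60,36,46),box(75,87,-76,76,36,46)]
def iou_fit(masks,boxes,p0,dz=0,K=8):
    # masks: {cam:(mask at K x, (u0,v0,w,h))}
    def cost(p):
        e=0
        for n,(m,(u0,v0)) in masks.items():
            r=np.zeros_like(m)
            for b in boxes:
                q=(proj(n,world(p,b)+[0,0,dz])-[u0,v0]+.5)*K-.5
                cv2.fillConvexPoly(r,cv2.convexHull(np.round(q*16).astype(np.int32)),1,shift=4)
            e+=1-(r&m).sum()/(r|m).sum()
        return e
    return min((minimize(cost,np.array(p0)+d,method="Nelder-Mead",options=dict(initial_simplex=np.array(p0)+d+np.array([[0,0,0],[.006,0,0],[0,.006,0],[0,0,.04]]),xatol=1e-5,fatol=1e-6)) for d in ([0,0,0],[.003,-.003,.02],[-.003,.003,-.02])),key=lambda s:s.fun)
def mask(img,roi,f,K=8):
    u0,v0,u1,v1=roi; h=cv2.cvtColor(cv2.resize(img[v0:v1,u0:u1],None,fx=K,fy=K,interpolation=cv2.INTER_CUBIC),cv2.COLOR_RGB2HSV).astype(int)
    m=f(h).astype(np.uint8); m=cv2.morphologyEx(m,cv2.MORPH_OPEN,np.ones((9,9)))
    n,l,s,_=cv2.connectedComponentsWithStats(m); return (l==1+s[1:,4].argmax()).astype(np.uint8),(u0,v0)
E
python3 - <<'E'
from h import *
I={n:cv2.imread(f"pics/{n}0.png")[:,:,::-1].copy() for n in("side","scene")}
pan={}
for n,roi in (("side",(358,225,442,290)),("scene",(243,144,298,190))):
    h=cv2.cvtColor(I[n][roi[1]:roi[3],roi[0]:roi[2]],cv2.COLOR_RGB2HSV); t,_=cv2.threshold(h[...,2],0,255,cv2.THRESH_OTSU)
    for thr in ((95,) if n=="side" else (88,)): pan[n]=mask(I[n],roi,lambda h:h[...,2]<thr)
    print(n,"otsu",t,"area",pan[n][0].sum()/64)
    c=cv2.cvtColor(I[n][roi[1]:roi[3],roi[0]:roi[2]],cv2.COLOR_RGB2HSV)[ (255-225 if n=="side" else 165-144)]
    print(c[::4,1:].tolist())
for k in ({"side":pan["side"]},{"scene":pan["scene"]},pan):
    s=iou_fit(k,PANEL,(.6246,-.2877,.127)); print(list(k),np.round(s.x,4),round(s.fun,3))
sd={}
for n,roi in (("side",(312,173,382,232)),("scene",(262,186,326,248))):
    sd[n]=mask(I[n],roi,lambda h:(h[...,1]<80)&(h[...,2]>(185 if n=="side" else 110))); print(n,sd[n][0].sum()/64)
for k in ({"side":sd["side"]},{"scene":sd["scene"]},sd):
    s=iou_fit(k,STAND,(.6596,-.0022,-.06)); print(list(k),np.round(s.x,4),round(s.fun,3))
E
```

```text
side otsu 165.0 area 1.53125
[[161, 215], [159, 197], [118, 230], [115, 158], [143, 84], [160, 121], [156, 126], [147, 116], [152, 126], [154, 114], [150, 126], [153, 123], [147, 120], [150, 134], [154, 137], [155, 123], [153, 128], [153, 153], [110, 238], [135, 204], [160, 195]]
scene otsu 111.0 area 586.625
[[153, 132], [118, 149], [131, 144], [164, 90], [165, 79], [144, 90], [145, 86], [162, 82], [157, 86], [171, 82], [174, 82], [163, 97], [147, 147], [162, 145]]
['side'] [ 0.4919 -0.2558  1.4821] 0.998
['scene'] [ 0.6208 -0.2954  0.1235] 0.321
['side', 'scene'] [ 0.6201 -0.2951  0.1158] 1.32
side 436.65625
scene 804.78125
['side'] [ 0.6635  0.002  -0.0663] 0.248
['scene'] [ 0.6578 -0.0036 -0.0727] 0.274
['side', 'scene'] [ 6.604e-01 -6.000e-04 -7.000e-02] 0.606
```

```bash
python3 - <<'E'
from h import *
I={n:cv2.imread(f"pics/{n}0.png")[:,:,::-1].copy() for n in("side","scene")}
h=cv2.cvtColor(I["side"],cv2.COLOR_RGB2HSV); print("panel",h[250:262:3,385:420:6].reshape(-1,3).tolist()); print("shadow",h[272:280:3,375:390:5].reshape(-1,3).tolist(),h[225:235,410].tolist())
pan={"scene":mask(I["scene"],(243,144,298,190),lambda h:h[...,2]<108)}
for T in (9,10,11):
    pan["side"]=mask(I["side"],(358,225,442,290),lambda h:(h[...,0]<T)|(h[...,2]<100)); print(T,pan["side"][0].sum()/64,pan["scene"][0].sum()/64)
    for k in ({"side":pan["side"]},{"scene":pan["scene"]},pan):
        s=iou_fit(k,PANEL,(.6246,-.2877,.127)); print(list(k),np.round(s.x,4),round(s.fun,3))
for n,r in (("side",(312,173,382,232)),("scene",(262,186,326,248))):
  for V in ((150,170,185,200) if n=="side" else (100,120,140)):
    m=mask(I[n],r,lambda h:(h[...,1]<80)&(h[...,2]>V)); s=iou_fit({n:m},STAND,(.6596,-.0022,-.06)); print(n,V,np.round(s.x,4),round(s.fun,3))
E
```

```text
panel [[12, 153, 125], [12, 149, 125], [12, 151, 123], [12, 151, 135], [12, 155, 125], [11, 150, 129], [12, 155, 130], [12, 150, 117], [12, 149, 127], [12, 148, 122], [12, 156, 134], [12, 149, 123], [12, 153, 122], [11, 146, 129], [12, 147, 118], [12, 155, 125], [12, 151, 125], [12, 154, 137], [12, 153, 123], [12, 155, 117], [12, 152, 124], [12, 154, 121], [13, 153, 120], [12, 151, 132]]
shadow [[14, 163, 219], [14, 157, 172], [14, 153, 123], [14, 160, 219], [14, 160, 221], [14, 151, 125], [14, 161, 220], [14, 160, 210], [14, 160, 210]] [[14, 156, 129], [14, 155, 132], [14, 156, 126], [14, 153, 122], [14, 155, 123], [14, 154, 126], [14, 152, 131], [14, 156, 131], [14, 157, 133], [15, 158, 132]]
9 15.421875 807.109375
['side'] [ 0.5119 -0.2603  1.2561] 0.985
['scene'] [ 0.6235 -0.2906  0.1085] 0.072
['scene', 'side'] [ 0.6234 -0.2906  0.1084] 1.062
10 15.421875 807.109375
['side'] [ 0.5119 -0.2603  1.2561] 0.985
['scene'] [ 0.6235 -0.2906  0.1085] 0.072
['scene', 'side'] [ 0.6234 -0.2906  0.1084] 1.062
11 15.421875 807.109375
['side'] [ 0.5119 -0.2603  1.2561] 0.985
['scene'] [ 0.6235 -0.2906  0.1085] 0.072
['scene', 'side'] [ 0.6234 -0.2906  0.1084] 1.062
side 150 [ 6.622e-01 -1.000e-04 -7.250e-02] 0.402
side 170 [ 0.6634  0.0014 -0.0735] 0.262
side 185 [ 0.6635  0.002  -0.0663] 0.248
side 200 [ 0.6633  0.0022 -0.0519] 0.311
scene 100 [ 0.6568 -0.0038 -0.0721] 0.287
scene 120 [ 0.6586 -0.0031 -0.0679] 0.26
scene 140 [ 0.6592 -0.001  -0.0737] 0.241
```

```bash
python3 - <<'E'
from h import *
I={n:cv2.imread(f"pics/{n}0.png")[:,:,::-1].copy() for n in("side","scene")}
pan={"scene":mask(I["scene"],(243,144,298,190),lambda h:h[...,2]<108)}
pan["side"]=mask(cv2.medianBlur(I["side"],3),(358,225,442,290),lambda h:(h[...,0]<=12)&(h[...,2]<165)|(h[...,2]<100)); print(pan["side"][0].sum()/64)
for k in ({"side":pan["side"]},pan):
    s=iou_fit(k,PANEL,(.6246,-.2877,.127)); print(list(k),np.round(s.x,4),round(s.fun,3))
E
```

```text
1357.0625
['side'] [ 0.6257 -0.2868  0.141 ] 0.17
['scene', 'side'] [ 0.624  -0.2882  0.1198] 0.249
```

```bash
python3 - <<'E'
from h import *
s=plan((.468,.235,.105),.04,2,-1); s=plan((.405,-.03,.105),.9,10,-1,s); plan((.352,-.3225,.105),1.696,11,-1,s)
E
```

```text
[[-0.0, -0.0, -0.0, -0.14, -0.03, -0.86, -1.0], [-0.0, -0.0, -0.0, -0.14, -0.03, -0.86, -1.0]]
[[0.0, 0.0, -0.99, -0.87, -0.25, 0.0, -1.0], [0.0, 0.0, -0.99, -0.85, -0.32, 0.0, -1.0], [0.0, 0.0, -0.99, -0.82, -0.39, 0.0, -1.0], [0.0, 0.0, -0.99, -0.78, -0.46, 0.0, -1.0], [0.0, 0.0, -0.99, -0.74, -0.53, 0.0, -1.0]]
[[0.0, 0.0, -0.99, -0.69, -0.59, 0.0, -1.0], [0.0, 0.0, -0.99, -0.64, -0.64, 0.0, -1.0], [0.0, 0.0, -0.99, -0.58, -0.7, 0.0, -1.0], [0.0, 0.0, -0.99, -0.52, -0.74, 0.0, -1.0], [0.0, 0.0, -0.99, -0.45, -0.79, 0.0, -1.0]]
[[0.0, -0.0, -0.83, -0.43, -0.79, -0.0, -1.0], [0.0, -0.0, -0.83, -0.37, -0.82, -0.0, -1.0], [0.0, -0.0, -0.83, -0.31, -0.85, -0.0, -1.0], [0.0, -0.0, -0.83, -0.24, -0.87, -0.0, -1.0], [0.0, -0.0, -0.83, -0.18, -0.88, -0.0, -1.0]]
[[0.0, -0.0, -0.83, -0.12, -0.89, 0.0, -1.0], [0.0, -0.0, -0.83, -0.05, -0.9, 0.0, -1.0], [0.0, -0.0, -0.83, 0.01, -0.9, 0.0, -1.0], [0.0, -0.0, -0.83, 0.08, -0.9, 0.0, -1.0], [0.0, -0.0, -0.83, 0.14, -0.89, 0.0, -1.0]]
[[0.0, -0.0, -0.83, 0.21, -0.88, 0.0, -1.0]]
```

```bash
python3 -m jog '[[0,0,0,-0.14,-0.03,-0.86,-1],[0,0,0,-0.14,-0.03,-0.86,-1],[0,0,-1,-0.85,-0.25,0,-1],[0,0,-1,-0.85,-0.32,0,-1],[0,0,-1,-0.82,-0.4,0,-1]]' && python3 -m jog '[[0,0,-1,-0.78,-0.46,0,-1],[0,0,-1,-0.74,-0.53,0,-1],[0,0,-1,-0.69,-0.6,0,-1],[0,0,-1,-0.64,-0.64,0,-1],[0,0,-1,-0.58,-0.7,0,-1]]' && python3 -m jog '[[0,0,-1,-0.52,-0.74,0,-1],[0,0,-1,-0.45,-0.8,0,-1],[0,0,-0.8,-0.43,-0.8,0,-1],[0,0,-0.8,-0.37,-0.82,0,-1],[0,0,-0.8,-0.3,-0.85,0,-1]]' && python3 -m jog '[[0,0,-0.8,-0.24,-0.87,0,-1],[0,0,-0.8,-0.18,-0.88,0,-1],[0,0,-0.8,-0.12,-0.9,0,-1],[0,0,-0.8,-0.05,-0.9,0,-1],[0,0,-0.8,0,-0.9,0,-1]]'
python3 - <<'E'
from h import *; st()
plan((.352,-.3225,.105),1.696,4,-1)
E
```

```text
t: 10.6
tool_pos: [0.4476, 0.1551, 0.104]
tool_rot: [-1.858, -2.531, 0.003]
contact_force: [0.2, -0.6, -2.5]
opening: 0.0233
grip_force: 113.6
t: 11.22
tool_pos: [0.4162, 0.0225, 0.104]
tool_rot: [-1.266, -2.872, 0.001]
contact_force: [1.0, -0.5, -2.9]
opening: 0.0234
grip_force: 113.6
t: 11.85
tool_pos: [0.3902, -0.1106, 0.104]
tool_rot: [-0.695, -3.061, -0.001]
contact_force: [0.6, -1.1, -3.6]
opening: 0.0235
grip_force: 113.6
t: 12.48
tool_pos: [0.3663, -0.2435, 0.1039]
tool_rot: [-0.154, -3.135, -0.002]
contact_force: [-0.0, -0.3, -2.8]
opening: 0.0232
grip_force: 113.6
t12.47 pos [ 0.3663 -0.2435  0.1039] ty yaw 1.473 tz [-0.003  0.002 -1.   ] F [-0.  -0.3 -2.8] M [-0.01  0.21  0.04] open 0.0232 grip 113.6 q [-0.76 -0.3   2.15 -0.    1.29 -2.23]
[[0.0, -0.01, -0.64, 0.05, -0.67, -0.01, -1.0], [0.0, -0.01, -0.64, 0.09, -0.66, -0.01, -1.0], [0.0, -0.01, -0.64, 0.13, -0.66, -0.01, -1.0], [0.0, -0.01, -0.64, 0.16, -0.65, -0.01, -1.0]]
```

```bash
python3 -m jog '[[0,0,-0.64,0.15,-0.67,0,-1],[0,0,-0.64,0.2,-0.66,0,-1],[0,0,-0.64,0.24,-0.66,0,-1],[0,0,-0.64,0.26,-0.65,0,-1],[0,0,0,0,0,0,-1]]' && python3 -m jog '[[0,0,0,0,0,0.7,-1],[0,0,0,0,0,0.7,-1],[0,0,0,0,0,0.6,-1],[0,0,0,0,0,0,-1]]'
python3 - <<'E'
from h import *; st()
from station import viewer,status; import pickle
P={n:viewer.get_image(n) for n in("scene","side")}; pickle.dump(P,open("pre.pkl","wb"))
o=status.get_obs(); m=R.from_rotvec(o["tool_rot"]).as_matrix(); u=-m[:2,0]; c=o["tool_pos"][:2]+.14*u; yaw=np.arctan2(u[1],u[0]); z=o["tool_pos"][2]-.007
B=[box(-52.5,52.5,-38,38,0,3)]
print("expected",np.round([*c,yaw],4),z)
for n,img in P.items():
    q=proj(n,world((*c,yaw),B[0])+[0,0,z]); print(n,np.round(q.min(0)),np.round(q.max(0)))
    u0,v0=(q.min(0)-8).astype(int); u1,v1=(q.max(0)+8).astype(int)
    mk=mask(img["img"],(u0,v0,u1,v1),lambda h:(h[...,1]<80)&(h[...,2]>100)); print(mk[0].sum()/64)
    for dz in (z-.003,z,z+.003):
        s=iou_fit({n:mk},B,(*c,yaw),dz=dz); print(n,round(dz,4),np.round(s.x,4),round(s.fun,3))
E
```

```text
t: 13.1
tool_pos: [0.3398, -0.3225, 0.1042]
tool_rot: [0.19, -3.134, -0.003]
contact_force: [0.5, -0.3, -3.9]
opening: 0.0236
grip_force: 113.5
t: 13.6
tool_pos: [0.3396, -0.3198, 0.0429]
tool_rot: [0.194, -3.132, -0.007]
contact_force: [0.6, 1.1, -3.2]
opening: 0.0232
grip_force: 113.4
t13.60 pos [ 0.3396 -0.3198  0.0429] ty yaw 1.694 tz [-0.004  0.005 -1.   ] F [ 0.6  1.1 -3.2] M [0.03 0.18 0.01] open 0.0232 grip 113.4 q [-0.92 -0.13  2.12 -0.    1.15 -2.61]
expected [ 0.4798 -0.3045  0.1234] 0.03830410781576162
scene [283. 138.] [314. 158.]
429.25
scene 0.0353 [ 0.4773 -0.3019  0.119 ] 0.233
scene 0.0383 [ 0.4792 -0.299   0.1158] 0.228
scene 0.0413 [ 0.4809 -0.2962  0.1048] 0.225
side [341. 260.] [386. 295.]
848.421875
side 0.0353 [ 0.481  -0.3037  0.1122] 0.065
side 0.0383 [ 0.479  -0.3055  0.115 ] 0.06
side 0.0413 [ 0.4772 -0.3072  0.1116] 0.057
```

```bash
python3 -m jog '[[0,0,0,0,0,0.6,-1],[0,0,0,0,0,0.4,-1],[0,0,0,0,0,0,-1]]' && python3 -m jog '[[0,0,0,-0.7,0,0,-1],[0,0,0,-0.9,0,0,-1],[0,0,0,-0.9,0,0,-1],[0,0,0,0,0,0,-1]]'
python3 - <<'E'
from h import *; st()
from station import status
o=status.get_obs(); m=R.from_rotvec(o["tool_rot"]).as_matrix(); u=-m[:2,0]; c=o["tool_pos"][:2]+.14*u
v=np.array([.6255,-.2875])-c; print("remaining along, lateral(tool y)",v@u, v@m[:2,1])
E
```

```text
t: 14.08
tool_pos: [0.3404, -0.3216, 0.0147]
tool_rot: [0.193, -3.135, -0.002]
contact_force: [-0.5, -0.0, -3.0]
opening: 0.0234
grip_force: 113.4
t: 14.58
tool_pos: [0.4172, -0.3135, 0.0166]
tool_rot: [-0.196, 3.134, -0.003]
contact_force: [-0.1, -0.7, -3.1]
opening: 0.0232
grip_force: 113.5
t14.57 pos [ 0.4172 -0.3135  0.0166] ty yaw 1.696 tz [ 0.002 -0.002 -1.   ] F [-0.1 -0.7 -3.1] M [0.05 0.24 0.  ] open 0.0232 grip 113.5 q [-0.79  0.05  2.01  0.    1.09 -2.48]
remaining along, lateral(tool y) 0.06996330442634212 -0.0001415691041913407
```

```bash
python3 -m jog '[[0,0,0,-0.8,0,0,-1],[0,0,0,-0.8,0,0,-1],[0,0,0,-0.73,0,0,-1],[0,0,0,0,0,0,-1],[0,0,0,0,0,-0.2,-1]]' 120 && python3 -m jog '[[0,0,0,0,0,-0.15,-1],[0,0,0,0,0,-0.1,-1],[0,0,0,0,0,-0.1,-1],[0,0,0,0,0,-0.1,-1],[0,0,0,0,0,-0.1,-1]]' && python3 -m jog '[[0,0,0,0,0,-0.15,-1],[0,0,0,0,0,-0.2,-1],[0,0,0,0,0,0,-1]]'
python3 -c "from h import *; st()"
```

```text
t: 15.2
tool_pos: [0.4831, -0.3041, 0.0208]
tool_rot: [0.193, -3.134, -0.002]
contact_force: [-0.8, 0.2, -3.1]
opening: 0.0232
grip_force: 118.9
t: 15.82
tool_pos: [0.4844, -0.3042, 0.0377]
tool_rot: [0.193, -3.135, -0.001]
contact_force: [1.7, -0.3, -4.3]
opening: 0.0234
grip_force: 118.9
t: 16.2
tool_pos: [0.4851, -0.3049, 0.0492]
tool_rot: [-0.193, 3.134, -0.002]
contact_force: [0.4, 0.4, -3.9]
opening: 0.023
grip_force: 118.8
t16.20 pos [ 0.4851 -0.3049  0.0492] ty yaw 1.694 tz [ 0.001 -0.001 -1.   ] F [ 0.4  0.4 -3.9] M [-0.06  0.37  0.03] open 0.0230 grip 118.8 q [-0.69  0.11  1.87 -0.    1.16 -2.38]
```

```bash
python3 -m jog '[[0,0,0,0,0,-0.25,-1],[0,0,0,0,0,-0.4,-1],[0,0,0,0,0,-0.4,-1],[0,0,0,0,0,-0.3,-1],[0,0,0,0,0,0,-1]]'
cat > look.py <<'E'
from h import *
from station import viewer,status; import pickle,sys
o=status.get_obs(); m=R.from_rotvec(o["tool_rot"]).as_matrix(); u=-m[:2,0]; c=o["tool_pos"][:2]+.14*u; yaw=np.arctan2(u[1],u[0]); z=o["tool_pos"][2]-.007+.003
st(); print("lifter c",np.round([*c,yaw],4),"panel z",round(z,4))
P={n:viewer.get_image(n) for n in("scene","side")}; pickle.dump(P,open(sys.argv[1]+".pkl","wb"))
c0=np.array([*c,yaw]); tiles=[]
for n in ("side","scene"):
    q=np.vstack([proj(n,world(c0,b)+[0,0,z-.026]) for b in PANEL]); r=[*(q.min(0)-14).astype(int),*(q.max(0)+14).astype(int)]
    img=P[n]["img"]; t=cv2.resize(img[r[1]:r[3],r[0]:r[2],::-1],None,fx=390/(r[2]-r[0]),fy=390/(r[2]-r[0]),interpolation=cv2.INTER_CUBIC); print(n,"crop",r)
    k=390/(r[2]-r[0])
    tiles.append(cv2.copyMakeBorder(t,0,max(0,420-t.shape[0]),0,10,0)[:420])
    mk=mask(cv2.medianBlur(img,3),r,(lambda h:(h[...,0]<=12)&(h[...,2]<165)|(h[...,2]<100)) if n=="side" else (lambda h:h[...,2]<108)); print("area",mk[0].sum()/64)
    s=iou_fit({n:mk},PANEL,c0,dz=z-.026); print(n,np.round(s.x,4),round(s.fun,3))
cv2.imwrite(f"pics/{sys.argv[1]}.png",np.hstack(tiles))
E
python3 look.py lift
```

```text
t: 16.82
tool_pos: [0.4853, -0.305, 0.0904]
tool_rot: [-0.193, 3.134, -0.003]
contact_force: [-0.2, -0.8, -3.9]
opening: 0.0231
grip_force: 118.8
t16.82 pos [ 0.4853 -0.305   0.0904] ty yaw 1.694 tz [ 0.002 -0.002 -1.   ] F [-0.2 -0.8 -3.9] M [-0.04  0.43 -0.04] open 0.0231 grip 118.8 q [-0.69  0.06  1.85 -0.    1.23 -2.38]
lifter c [ 0.6243 -0.2878  0.1232] panel z 0.0864
side crop [np.int64(350), np.int64(201), np.int64(447), np.int64(279)]
area 2521.609375
side [ 0.6198 -0.2866  0.1804] 0.431
scene crop [np.int64(230), np.int64(121), np.int64(305), np.int64(186)]
area 1341.6875
scene [ 0.6289 -0.2879  0.1451] 0.365
```

View pics/lift.png

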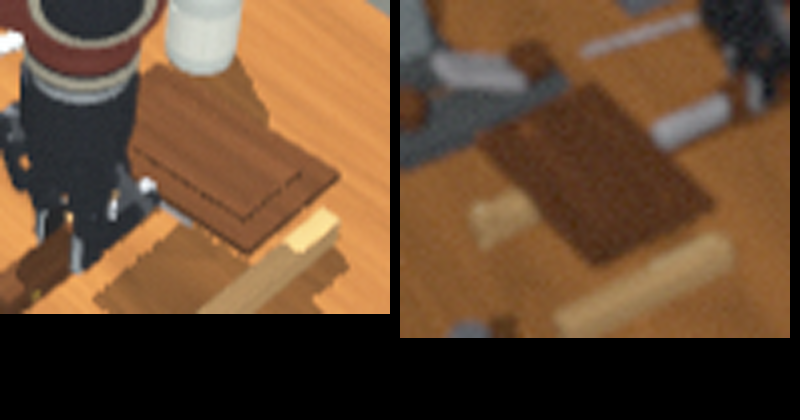

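The panel rides on the blade clear of both battens. Scene crop corners (x offset 400 removed): left (80,135), top (190,80), right (312,207), bottom (197,265). Side crop: right (340,177), bottom (248,249). I'll check height and level from these points.

```bash
python3 - <<'E'
from h import *
A=lambda x,y:np.array([230+x/5.2,121+y/5.2]); S=lambda x,y:np.array([350+x/4.02,201+y/4.02])
obs=[("scene",(55,-85,9),A(80,135)),("scene",(-55,-85,9),A(190,80)),("scene",(-55,85,9),A(312,207)),("scene",(55,85,9),A(197,265)),("side",(55,-85,9),S(340,176)),("side",(-55,-85,9),S(248,248))]
def pts(p):
    q=R.from_euler("ZYX",[p[3],p[4],p[5]]); return [q.apply(np.array(l)/1000.)+p[:3] for _,l,_ in obs]
def res(p): return np.r_[np.concatenate([proj(o[0],w)[0]-o[2] for o,w in zip(obs,pts(p))]),np.array(p[4:])*10]
s=least_squares(res,[.624,-.288,.086,.12,0,0]); print(np.round(s.x,4),np.round(s.fun,1))
E
```

```text
[ 0.6267 -0.2901  0.0781  0.1375  0.0237 -0.0463] [-1.5  0.4  0.6 -0.6  0.8 -0.9 -1.1  0.9 -0.5 -0.7 -0.3  1.   0.2 -0.5]
```

```bash
python3 - <<'E'
from h import *
s=plan((.470,-.155,.095),1.6,10,-1,tilt=-1.5); s=plan((.5198,.0104,.098),-.070+np.pi/2,12,-1,s,tilt=-1.5)
E
```

```text
[[0.0, -0.03, 0.11, -0.01, 0.5, -0.02, -1.0], [0.0, -0.03, 0.11, -0.01, 0.5, -0.02, -1.0], [0.0, -0.03, 0.11, -0.0, 0.5, -0.02, -1.0], [0.0, -0.03, 0.11, 0.0, 0.5, -0.02, -1.0], [0.0, -0.03, 0.11, 0.01, 0.5, -0.02, -1.0]]
[[0.0, -0.03, 0.11, 0.01, 0.5, -0.02, -1.0], [0.0, -0.03, 0.11, 0.01, 0.5, -0.02, -1.0], [0.0, -0.03, 0.11, 0.02, 0.5, -0.02, -1.0], [0.0, -0.03, 0.11, 0.02, 0.5, -0.02, -1.0], [0.0, -0.03, 0.11, 0.03, 0.5, -0.02, -1.0]]
[[0.0, -0.0, 0.09, -0.15, 0.46, -0.0, -1.0], [0.0, -0.0, 0.09, -0.15, 0.46, -0.0, -1.0], [0.0, -0.0, 0.09, -0.14, 0.46, -0.0, -1.0], [0.0, -0.0, 0.09, -0.14, 0.46, -0.0, -1.0], [0.0, -0.0, 0.09, -0.14, 0.46, -0.0, -1.0]]
[[0.0, -0.0, 0.09, -0.13, 0.46, -0.0, -1.0], [0.0, -0.0, 0.09, -0.13, 0.46, -0.0, -1.0], [0.0, -0.0, 0.09, -0.13, 0.46, -0.01, -1.0], [0.0, -0.0, 0.09, -0.12, 0.46, -0.01, -1.0], [0.0, -0.0, 0.09, -0.12, 0.47, -0.01, -1.0]]
[[0.0, -0.0, 0.09, -0.11, 0.47, -0.01, -1.0], [0.0, -0.0, 0.09, -0.11, 0.47, -0.01, -1.0]]
```

```bash
python3 -m jog '[[0,-0.06,0,0,0.15,-0.02,-1],[0,-0.06,0.1,0,0.3,-0.02,-1],[0,-0.06,0.11,0,0.45,-0.02,-1],[0,-0.06,0.11,0,0.5,-0.02,-1],[0,-0.06,0.11,0,0.5,-0.02,-1]]' && python3 -m jog '[[0,0,0.11,0.01,0.5,-0.02,-1],[0,0,0.11,0.02,0.5,-0.02,-1],[0,0,0.11,0.02,0.5,-0.02,-1],[0,0,0.11,0.02,0.5,-0.02,-1],[0,0,0.11,0.02,0.5,-0.02,-1]]' && python3 -m jog '[[0,0,0.1,-0.15,0.5,0,-1],[0,0,0.1,-0.15,0.5,0,-1],[0,0,0.1,-0.15,0.5,0,-1],[0,0,0.1,-0.15,0.5,0,-1],[0,0,0.1,-0.15,0.5,0,-1]]' && python3 -m jog '[[0,0,0.1,-0.15,0.5,0,-1],[0,0,0.1,-0.13,0.45,0,-1],[0,0,0.1,-0.13,0.4,0,-1],[0,0,0.1,-0.12,0.3,0,-1],[0,0,0,-0.1,0.2,0,-1]]'
python3 - <<'E'
from h import *; st()
plan((.5198,.0104,.098),-.070+np.pi/2,5,-1,tilt=-1.5)
E
```

```text
t: 17.55
tool_pos: [0.4781, -0.2464, 0.0918]
tool_rot: [-0.133, 3.112, 0.003]
contact_force: [1.2, 0.6, -2.9]
opening: 0.0233
grip_force: 118.8
t: 18.18
tool_pos: [0.4705, -0.1721, 0.0949]
tool_rot: [-0.058, 3.115, 0.004]
contact_force: [0.0, 0.1, -3.9]
opening: 0.023
grip_force: 118.8
t: 18.8
tool_pos: [0.4916, -0.0966, 0.0956]
tool_rot: [0.01, 3.116, 0.005]
contact_force: [-0.3, -0.0, -4.4]
opening: 0.0232
grip_force: 118.7
t: 19.42
tool_pos: [0.5118, -0.0421, 0.0963]
tool_rot: [0.064, 3.115, 0.005]
contact_force: [0.3, -0.2, -3.5]
opening: 0.0232
grip_force: 118.8
t19.43 pos [ 0.5118 -0.0421  0.0963] ty yaw 1.530 tz [ 0.026  0.003 -1.   ] F [ 0.3 -0.2 -3.5] M [-0.01  0.45 -0.02] open 0.0232 grip 118.8 q [-0.23 -0.11  2.01  0.01  1.22 -1.76]
[[0.01, -0.0, 0.07, -0.04, 0.35, -0.01, -1.0], [0.01, -0.0, 0.07, -0.04, 0.35, -0.01, -1.0], [0.01, -0.0, 0.07, -0.04, 0.35, -0.01, -1.0], [0.01, -0.0, 0.07, -0.03, 0.35, -0.01, -1.0], [0.01, -0.0, 0.07, -0.03, 0.35, -0.01, -1.0]]
```

```bash
python3 -m jog '[[0,0,0.07,-0.04,0.35,0,-1],[0,0,0.07,-0.04,0.35,0,-1],[0,0,0.07,-0.04,0.35,0,-1],[0,0,0.07,-0.03,0.3,0,-1],[0,0,0.07,-0.03,0.2,0,-1]]' && python3 -m jog '[[0,0,0.05,-0.03,0.2,0,-1],[0,0,0,0,0,0,-1]]'
sed -i 's/(h\[...,0\]<=12)&(h\[...,2\]<165)|(h\[...,2\]<100)/(h[...,0]<=12)\&(h[...,2]<165)\&(h[...,1]>100)/; s/lambda h:h\[...,2\]<108/lambda h:(h[...,2]<108)\&(h[...,1]>90)/' look.py
python3 look.py over
```

```text
t: 20.05
tool_pos: [0.5194, 0.0042, 0.0966]
tool_rot: [0.111, 3.114, 0.006]
contact_force: [0.6, -0.9, -3.6]
opening: 0.0235
grip_force: 118.8
t: 20.3
tool_pos: [0.5208, 0.0098, 0.0967]
tool_rot: [0.117, 3.114, 0.006]
contact_force: [-0.4, -0.6, -4.0]
opening: 0.0231
grip_force: 118.7
t20.30 pos [0.5208 0.0098 0.0967] ty yaw 1.496 tz [ 0.026  0.003 -1.   ] F [-0.4 -0.6 -4. ] M [0.01 0.43 0.01] open 0.0231 grip 118.7 q [-0.13 -0.09  1.99  0.01  1.22 -1.63]
lifter c [ 0.6603 -0.0008 -0.0753] panel z 0.0927
side crop [np.int64(305), np.int64(152), np.int64(388), np.int64(219)]
area 947.8125
side [ 0.6678  0.0008 -0.0845] 0.163
scene crop [np.int64(254), np.int64(168), np.int64(331), np.int64(243)]
area 1350.78125
scene [ 0.6628 -0.0009 -0.07  ] 0.059
```

```bash
python3 -m jog '[[0,0,0.02,0.13,0,0.2,-1],[0,0,0,0,0,0.4,-1],[0,0,0,0,0,0.35,-1],[0,0,0,0,0,0.15,-1],[0,0,0,0,0,0,-1]]'
python3 look.py over2
```

```text
t: 21.02
tool_pos: [0.5172, 0.0099, 0.0628]
tool_rot: [0.121, 3.115, 0.006]
contact_force: [0.1, -0.3, -3.6]
opening: 0.0231
grip_force: 118.8
t21.02 pos [0.5172 0.0099 0.0628] ty yaw 1.493 tz [ 0.025  0.003 -1.   ] F [ 0.1 -0.3 -3.6] M [0.02 0.51 0.02] open 0.0231 grip 118.8 q [-0.13 -0.05  2.01  0.01  1.15 -1.62]
lifter c [ 0.6568 -0.001  -0.0776] panel z 0.0588
side crop [np.int64(304), np.int64(160), np.int64(387), np.int64(228)]
area 895.15625
side [ 0.6654  0.0041 -0.0943] 0.2
scene crop [np.int64(256), np.int64(174), np.int64(332), np.int64(248)]
area 1229.296875
scene [ 0.6588 -0.0103 -0.0811] 0.066
```

```bash
python3 - <<'E'
import cv2,numpy as np,pickle
P=pickle.load(open("over2.pkl","rb"));Q=pickle.load(open("over.pkl","rb"))
c=lambda d,n,u,v,w,h,k:cv2.resize(d[n]["img"][v:v+h,u:u+w,::-1],(int(w*k),int(h*k)),interpolation=cv2.INTER_CUBIC)
top=np.hstack([c(P,"side",300,158,100,75,4),c(P,"scene",245,168,100,75,4)]); bot=np.hstack([c(Q,"side",300,148,100,75,4),c(Q,"scene",245,168,100,75,4)])
cv2.imwrite("pics/ov.png",np.vstack([top,bot]))
E
```

```text
(no output)
```

View pics/ov.png

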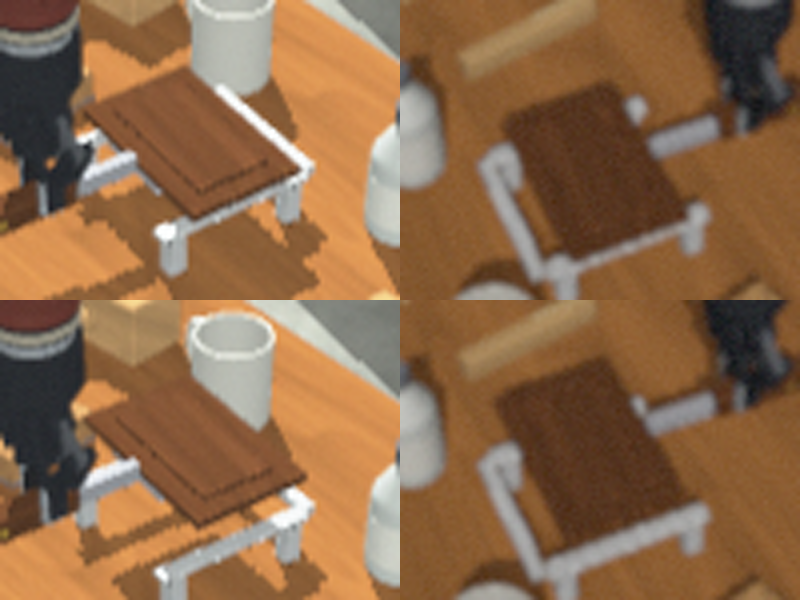

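```bash
python3 - <<'E'
from h import *
A=lambda x,y:np.array([245+x/4,168+y/4]); S=lambda x,y:np.array([300+x/4,158+y/4])
obs=[("scene",(55,-85,9),A(103,120)),("scene",(-55,-85,9),A(215,83)),("scene",(-55,85,9),A(290,215)),("scene",(55,85,9),A(172,256)),("side",(-55,85,9),S(85,113)),("side",(55,85,9),S(190,67)),("side",(55,-85,9),S(303,172)),("side",(-55,-85,9),S(195,214))]
so=[("scene",(87,76,46),A(138,277)),("scene",(-75,68,46),A(300,212)),("scene",(87,-76,46),A(83,165)),("scene",(-75,-68,46),A(238,104)),("side",(87,-76,46),S(313,163)),("side",(-75,-68,46),S(165,233)),("side",(-75,68,46),S(82,146))]
def run(o,free):
    def res(p):
        q=R.from_euler("ZYX",[p[3],p[4],p[5]]); return np.r_[np.concatenate([proj(c,q.apply(np.array(l)/1000.)+p[:3])[0]-uv for c,l,uv in o]),np.array(p[4:])*(20 if free else 1e4),0 if free else p[2]*1e5]
    s=least_squares(res,[.66,0,.05 if free else 0,-.07,0,0],loss="soft_l1"); print(np.round(s.x,4),np.round(res(s.x)[:-3],1))
run(obs,True); run(so,False)
E
```

```text
[ 0.6604 -0.0055  0.0571 -0.0814 -0.0113  0.007 ] [-1.4 -0.4 -1.2 -0.6 -0.6 -0.1 -1.2  0.7 -1.1 -0.6 -1.3  0.3 -0.7 -0.1
 -0.9  1.6]
[ 6.612e-01  6.000e-04 -0.000e+00 -4.140e-02 -0.000e+00  0.000e+00] [-0.4  2.3  1.  -1.  -3.3 -1.2 -0.4 -0.2  1.3  0.  -1.3 -0.4 -3.6 -0.1]
```

```bash
python3 -m jog '[[0,0,-0.05,0,0.05,0.1,-1],[0,0,-0.05,0,0.05,0.1,-1],[0,0,0,0,0,0.05,-1],[0,0,0,0,0,0.05,-1],[0,0,0,0,0,0.05,-1]]'; python3 -m jog '[[0,0,0,0,0,0.05,-1],[0,0,0,0,0,0.05,-1],[0,0,0,0,0,0.05,-1]]'; python3 -c "from h import *; st()"
```

```text
t: 21.75
tool_pos: [0.5182, 0.0128, 0.053]
tool_rot: [0.107, 3.114, 0.006]
contact_force: [1.2, 0.1, -3.7]
opening: 0.023
grip_force: 118.8
t: 22.12
tool_pos: [0.5183, 0.0129, 0.0485]
tool_rot: [0.107, 3.114, 0.006]
contact_force: [0.3, 0.6, -4.2]
opening: 0.0235
grip_force: 118.9
t22.12 pos [0.5183 0.0129 0.0485] ty yaw 1.502 tz [ 0.026  0.003 -1.   ] F [ 0.3  0.6 -4.2] M [ 0.06  0.42 -0.04] open 0.0235 grip 118.9 q [-0.12 -0.03  2.02  0.01  1.12 -1.63]
```

```bash
python3 -m jog '[[0,0,0,0,0,0.05,-1],[0,0,0,0,0,0.05,-1],[0,0,0,0,0,0,-1]]'; python3 -c "from h import *; st()";  python3 -m jog '[[0,0,0,0,0,0.05,-1],[0,0,0,0,0,0.05,-1],[0,0,0,0,0,0,-1]]';python3 -c "from h import *; st()"
```

```text
t: 22.5
tool_pos: [0.5185, 0.0129, 0.0457]
tool_rot: [0.107, 3.113, 0.006]
contact_force: [-0.4, -1.1, -1.9]
opening: 0.023
grip_force: 119.0
t22.50 pos [0.5185 0.0129 0.0457] ty yaw 1.502 tz [ 0.026  0.003 -1.   ] F [-0.4 -1.1 -1.9] M [ 0.01  0.35 -0.01] open 0.0230 grip 119.0 q [-0.12 -0.02  2.02  0.01  1.12 -1.63]
t: 22.88
tool_pos: [0.5185, 0.0129, 0.0425]
tool_rot: [0.107, 3.114, 0.006]
contact_force: [0.0, -0.4, -3.4]
opening: 0.0229
grip_force: 119.0
t22.88 pos [0.5185 0.0129 0.0425] ty yaw 1.502 tz [ 0.026  0.003 -1.   ] F [ 0.  -0.4 -3.4] M [ 0.05  0.29 -0.01] open 0.0229 grip 119.0 q [-0.12 -0.02  2.02  0.01  1.11 -1.63]
```

```bash
python3 -m jog '[[0,0,0,0,0,0.05,-1],[0,0,0,0,0,0.1,-1],[0,0,0,0,0,0.2,-1],[0,0,0,0,0,0.2,-1],[0,0,0,0,0,0,-1]]'
cat > fin.py <<'E'
from h import *
from station import viewer; st()
P={n:viewer.get_image(n)["img"] for n in("scene","side")}
M={"scene":mask(P["scene"],(248,172,336,248),lambda h:(h[...,2]<108)&(h[...,1]>90)),"side":mask(cv2.medianBlur(P["side"],3),(306,158,392,230),lambda h:(h[...,0]<=12)&(h[...,2]<165)&(h[...,1]>100))}
for k in ("scene","side",None):
    s=iou_fit({k:M[k]} if k else M,PANEL,(.661,0,-.07),dz=.020); print(k,np.round(s.x,4),round(s.fun,3))
E
python3 fin.py
```

```text
t: 23.5
tool_pos: [0.5182, 0.013, 0.0251]
tool_rot: [0.107, 3.116, 0.006]
contact_force: [0.1, -0.5, -3.7]
opening: 0.0229
grip_force: 119.0
t23.50 pos [0.5182 0.013  0.0251] ty yaw 1.502 tz [ 0.024  0.003 -1.   ] F [ 0.1 -0.5 -3.7] M [0.04 0.23 0.05] open 0.0229 grip 119.0 q [-0.12  0.01  2.03  0.01  1.08 -1.63]
scene [ 0.6611 -0.0012 -0.0718] 0.058
side [ 0.665   0.0031 -0.0667] 0.183
None [ 0.6615 -0.0013 -0.0748] 0.255
```

```bash
python3 -m jog '[[0,0,0,0.4,0,0,-1],[0,0,0,0.7,0,0,-1],[0,0,0,0.8,0,0,-1],[0,0,0,0.8,0,0,-1],[0,0,0,0.8,0,0,-1]]'; python3 -m jog '[[0,0,0,0.7,0,0,-1],[0,0,0,0.5,0,0,-1],[0,0.15,0,0.1,0.2,0,-1],[0,0.15,0,0,0.4,0,-1],[0,0,0,0,0.1,0,-1]]'; python3 fin.py
```

```text
t: 24.22
tool_pos: [0.4128, 0.0203, 0.0233]
tool_rot: [0.107, 3.114, 0.006]
contact_force: [-0.2, 0.1, -2.5]
opening: 0.0231
grip_force: 119.0
t: 24.85
tool_pos: [0.3776, 0.0446, 0.0229]
tool_rot: [0.106, 3.14, 0.007]
contact_force: [-0.3, -1.1, -2.2]
opening: 0.023
grip_force: 118.9
t24.85 pos [0.3776 0.0446 0.0229] ty yaw 1.503 tz [ 0.     0.005 -1.   ] F [-0.3 -1.1 -2.2] M [-0.07  0.28 -0.03] open 0.0230 grip 118.9 q [-0.08 -0.35  2.34  0.01  1.15 -1.59]
scene [ 0.6612 -0.0011 -0.0725] 0.054
side [ 0.6646  0.0025 -0.0876] 0.152
None [ 0.6616 -0.0011 -0.0705] 0.219
```

```bash
python3 -m jog '[[0,0,0,0,0,0.2,-1],[0,0,0,0,0,0.15,-1],[0,0,0,0,0,0.05,-1],[0,0,0,0,0,0,-1]]' 60; python3 -c "from h import *; st()"; python3 -m jog '[[0,0,0,0,0,0.05,-1],[0,0,0,0,0,0.05,-1],[0,0,0,0,0,0,-1]]'; python3 -c "from h import *; st()"
```

```text
t: 25.45
tool_pos: [0.3764, 0.0438, 0.0102]
tool_rot: [-0.108, -3.139, -0.007]
contact_force: [0.8, -0.5, -3.0]
opening: 0.0233
grip_force: 118.9
t25.45 pos [0.3764 0.0438 0.0102] ty yaw 1.502 tz [-0.001  0.005 -1.   ] F [ 0.8 -0.5 -3. ] M [0.02 0.2  0.  ] open 0.0233 grip 118.9 q [-0.08 -0.32  2.35  0.01  1.12 -1.59]
t: 25.82
tool_pos: [0.3768, 0.0438, 0.0076]
tool_rot: [0.108, 3.14, 0.007]
contact_force: [-0.6, 0.8, -2.9]
opening: 0.0233
grip_force: 119.0
t25.82 pos [0.3768 0.0438 0.0076] ty yaw 1.502 tz [ 0.     0.005 -1.   ] F [-0.6  0.8 -2.9] M [ 0.03  0.16 -0.01] open 0.0233 grip 119.0 q [-0.08 -0.32  2.35  0.01  1.11 -1.59]
```

```bash
python3 -m jog '[[0,0,0,0,0,0.04,-1],[0,0,0,0,0,0,-1]]'; python3 -m jog '[[0,0,0,0,0,0,0.3],[0,0,0,0,0,0,0.3],[0,0,0,0,0,0,0.3],[0,0,0,0,0,-0.3,0.5],[0,0,0,0,0,-0.7,0.5]]';  python3 -m jog '[[0,0,0,0,0,-0.9,0.5],[0,0,0,0,0,-0.9,0.5],[0,0,0,0,0,-0.9,0.5],[0,0,0,0,0,-0.9,0.5],[0,0,0,0,0,0,0.5]]'
python3 fin.py
python3 - <<'E'
from h import *; from station import viewer
B=[box(-52.5,52.5,-38,38,0,3)]
c0=(.517,.034,-.068)
img=viewer.get_image("side")["img"]
q=proj("side",world(c0,B[0])); r=[*(q.min(0)-8).astype(int),*(q.max(0)+8).astype(int)]
m=mask(img,r,lambda h:(h[...,1]<80)&(h[...,2]>100)); s=iou_fit({"side":m},B,c0); print("blade",np.round(s.x,4),round(s.fun,3))
d=viewer.get_image("wrist"); print(np.round(wristproj(d,world(c0,[[-.2125,0,.024],[-.1125,0,.024]]))))
E
```

```text
t: 26.08
tool_pos: [0.377, 0.0439, 0.007]
tool_rot: [-0.108, -3.139, -0.007]
contact_force: [-3.7, 0.7, 5.5]
opening: 0.0233
grip_force: 119.8
t: 26.7
tool_pos: [0.3758, 0.0438, 0.0361]
tool_rot: [-0.108, -3.137, -0.007]
contact_force: [0.3, -0.6, 0.7]
opening: 0.0642
grip_force: 0.0
t: 27.32
tool_pos: [0.3785, 0.0431, 0.1473]
tool_rot: [0.108, 3.134, 0.007]
contact_force: [-0.2, 0.7, 0.7]
opening: 0.0638
grip_force: 0.0
t27.32 pos [0.3785 0.0431 0.1473] ty yaw 1.502 tz [ 0.006  0.004 -1.   ] F [-0.2  0.7  0.7] M [ 0.01 -0.03  0.01] open 0.0638 grip 0.0 q [-0.09 -0.54  2.25  0.    1.43 -1.59]
scene [ 0.6611 -0.0013 -0.0766] 0.054
side [ 0.6648  0.0025 -0.0733] 0.164
None [ 0.6614 -0.0012 -0.0664] 0.228
blade [ 0.5173  0.0337 -0.0799] 0.18
[[330. 110.]
 [330. 224.]]
```

```bash
python3 -c "from station import finish_job; print(finish_job())"
```

```text
the job is handed in; nothing more can be done
None
```

I handed the job in at about 27 s: the panel sits on the stand's rails, within about 3 mm of centre and square as far as the cameras can tell, and the lifter is pulled out and laid flat on the bench in front of the stand. I kept the fingers off the panel and did not move anything else on the bench.

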